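# Index the worm-drive table to the unload gap and take out the housing

## Robot

A 6-joint arm with a two-finger parallel gripper is mounted at the origin on a cart in front of the work surface, level with it; the furniture and walls round the work are solid. World frame = base frame: x ahead of the robot, y to its left, z up, the work surface at z = 0. Lengths are in m, angles in rad, forces in N, time in s.
With the tool pointing down it reaches from about 0.225 to 0.725 m from the base axis. Payload 3.1 kg.
Tool frame: the origin (TCP) lies at the very end of the fingers, on their centre line; the grasp point (between the pads) lies 19 mm behind it; z points along the fingers, y is the line along which they close (so a half turn about z gives the same grasp; the last joint's range is limited). The gripper opens to 85 mm and grips with 20 to 120 N. Pads are 22 mm wide; open, the fingers measure 114 mm over their backs; the gripper's body (76 mm by 85 mm) begins 54 mm behind the grasp point. The pads swing forward as they close: fully open they stand 13 mm farther back than shut.
Start: joints at [1.122, 0.048, 0.099, 1.622, 0, 1.443], TCP at [0.166, 0.498, 0.231] pointing down, gripper open.
Joint ranges: [-2.91, 2.91], [-0.99, 1.94], [-1.21, 1.42], [-2.12, 2.29], [-1.49, 1.47], [-3.14, 3.14]. Speed limits (rad/s): [2.79, 2.79, 3.14, 3.14, 3.14, 3.14].

## Interface

Orientations are given as a unit quaternion [x, y, z, w].
In Python, from rig import get_obs, snapshot, camera_info, job_done gives the robot as it stands.
- The arm moves only by the shell command python3 -m creep 'ROWS' [OPENING]. ROWS is JSON, a list of rows, each a list of 2 entries, a list of its own where there are three numbers: the shift along the world's x, y, z in mm, then the turn, a rotation vector about the world's x, y, z in rad. In form: [[[dx, dy, dz], [wx, wy, wz]], ...]. A call has 1 to 20 rows; each row is the pose to reach, as a shift and turn from the pose commanded when the call began; what a row does not reach only later rows make up. A row lasts 1/10 s, in which the tool goes at most 50 mm and 8.59 degrees, less where a joint would pass 70% of its speed; a pose out of reach is approached as far as the arm can. A call with a gripper value outside its range is refused whole. OPENING is the closure in counts, from 0 (fully open) to 255 (shut), set as the call begins (- or left out, the last holds). The fingers move at their own pace and stop on an object; the grip force is fixed at half the most. Time passes only in rows, so rows that repeat a pose let the fingers close. It gives the time, the measured TCP pose, the force, the opening and the grip force at its end, in the units of the state.
- get_obs(): the state, without advancing time (a new reading comes with each control period).
- snapshot(name): name is "scene" or "top" or "wrist"; returns the picture (384x512x3 uint8, red, green, blue); there is no depth.
- camera_info(name): a dict with "mtx" (3x3 intrinsics, pixels), "R" (3x3) and "t" (3): a world point X has camera coordinates R X + t; the wrist camera has in their place "T_tool_cam" (4x4, takes a point from camera to tool coordinates, whose origin is the TCP and whose axes are the flange's). Camera axes: x right, y down, z forward; pixel columns grow to the right and rows downward; lengths in m; the calibration is good to about 2 mm. A picture is of the moment at which its call begins: read the wrist's pose just before it. camera_info takes no time and is no camera call.
- job_done(): hands the job in; it is judged then, once.
The state is a dict: "time_s": time; "joints": joint angles; "qd": joint speeds; "joint_efforts": joint torques, N m; "tool_pos": TCP position; "ee_rot": TCP orientation; "ft_force": force on the tool from outside, world axes, zero at the start; "torque": the same for the moment, N m; "width": opening from 0.0 (shut) to 1.0 (fully open); "grip_force": force on a finger pad.
Only numpy, scipy, OpenCV 4.12 (cv2) and the standard library are available. Lean on these libraries where they do the work, as an engineer would, in place of code of your own. Each camera call takes 0.05 s, during which the arm holds its last target. There are 200 camera calls.

## Task

The rotary indexing table on the bench stopped about one 36-degree division short of its unload station. Turn the crank of its worm drive clockwise, several turns, until the wide line on the platter stands at the pointer and the nest's mouth faces the middle of the gap in the keeper band; then slide the flanged housing straight out from under the nest's lips through the gap, lift it clear, set it down upright on the middle of the steel pan and let go of it there (do not drop it). Leave the platter at the unload station and everything else where it is.

Things in the scene. Friction and masses are not known exactly. Their poses are not given: they have to be found in the camera images.
- rotary_table: Worm-drive rotary indexing table bolted to the bench (fixed): grey base, foot 190x190 mm, round steel platter on top. Origin: centre of the foot's underside, on the platter's upright axis. Its -x side is the front, with the crank (roughly towards the robot); -y points to the unload station (roughly to the robot's right). Nothing fixed on it is higher than 143 mm above the bench.
- unload_gap (a point): Middle of the 91 mm wide gap in the fixed steel keeper band (3 mm thick, 86 to 89 mm from the platter's axis, top 136 mm above the bench), on rotary_table's -y side, 119 mm above the bench. Elsewhere the band blocks the way out of the nest's mouth. Below the gap stands the pointer: an upright 14 mm steel bar with a black line, its top 86 mm above the bench.
- platter (a joint): Platter angle, rad, growing anticlockwise seen from above; diameter 160 mm, top 113 mm above the bench, a line every 9 degrees, a long one every 36. 0: the wide line below the nest's mouth is at the pointer and the mouth faces the gap's middle. Starts 33.8 to 38.2 degrees short (-0.667 to -0.590). Self-locking: turns only with the crank, stays where left; end stops at -1.2 and +0.45.
- worm_crank (a joint): Crank angle on the worm shaft, rad, counted over many turns, growing clockwise as seen from the front (from the robot). Always 40 x platter: one clockwise turn (6.283) moves the platter 9 degrees anticlockwise, so 3.75 to 4.25 turns are needed. At whole turns the handle is straight above the shaft. Turns easily (about 1 N at the handle) and stays where it is let go.
- crank_handle (a point): Middle of the crank's black handle: a round level bar, diameter 20 mm, 52 mm long, parallel to rotary_table's x axis, 35 mm from the shaft's axis, sticking out from the crank arm to the front. It spins freely on its pin, so a gripper that holds it need not turn with it. This point is 31 mm in front of the crank arm's face.
- crank_axis (a point): Fixed centre of the circle on which crank_handle runs (radius 35 mm, in rotary_table's y-z plane), on the worm shaft's axis, 75 mm above the bench, at (-153.5, -62, 75) mm in rotary_table's frame. The handle's centre line is 40 mm above the bench at its lowest.
- nest_seat (a point): On the platter's axis, on the nest's slideway, 121 mm above the bench; turns with the platter (axes equal rotary_table's at platter = 0). Two dark rails from y = -40 to +40 mm, 80 mm apart, each with a lip over the flange's edge: 12 mm high under the lips, lips' top 19 mm above this point, 59 mm between the lips. End stop at y = +52 mm; mouth at -y. The housing is clear of the lips 90 mm towards -y.
- housing: Flanged bearing housing, bare aluminium, 0.22 to 0.42 kg: flange 76 (x) x 100 (y) x 10 mm with a round upright boss in the middle, diameter 44 mm, from 10 to 56 mm above the underside, with a bore in its top. Origin: centre of the flange's underside, z up. Starts in the nest, its origin at nest_seat, its axes within 0.04 rad of the nest's.
- pan: Flat square pale steel pan, 190x190x11 mm, lying loose on the side table to the right. Origin: centre of its underside; its flat top is 11 mm above the table.
- dial_gauge: Bystander: dial indicator lying on its back, 116x59x26 mm, near the front of the bench, left of the rotary table. Origin: centre of its underside.
- caliper: Bystander: vernier caliper lying flat, 60x226x7 mm, farther left at the front of the bench. Origin: centre of its underside.
- tape_roll: Bystander: roll of masking tape lying flat, diameter 73 mm, 19 mm high, on the side table in front of the pan. Origin: centre of its underside.
- punch_3: Bystander: dark steel press punch standing upright, diameter 26 mm, 38 mm tall, on the side table near its edge, behind the pan. Origin: centre of its underside.

How it is judged:
On the way, in this order (a step that is already met when the one before it is completed fails the run):
1. the platter is cranked to the unload station: its line within 2.6 degrees of the pointer, the housing still fully in the nest (value of joint platter between -0.045 and 0.045 rad and z of housing in the frame of nest_seat between -0.012 and 0.006 m and y of housing in the frame of nest_seat above -0.02 m), for 0.2 s.
2. the housing is slid out through the gap along the slideway (at least 85 mm), not lifted yet, the platter still at the station (value of joint platter between -0.045 and 0.045 rad and z of housing in the frame of nest_seat between -0.012 and 0.006 m and y of housing in the frame of nest_seat below -0.085 m and x of housing in the frame of nest_seat between -0.01 and 0.01 m).
At the end, for the whole second after the job is handed in: The housing stands upright (within 3.4 degrees) and at rest on the pan, its centre within 50 mm of the pan's centre, and the platter is within 0.045 rad (2.6 degrees) of the unload station (value of joint platter between -0.045 and 0.045 rad and horizontal distance between housing and pan below 0.05 m and z of housing in the frame of pan between 0.007 and 0.015 m and angle between housing's own z axis and vertical below 0.06 rad and contact force between housing and pan above 0.5 N and linear speed of housing below 0.02 m/s); the robot touches nothing.
It fails at once if the housing is let go in the air more than about 30 mm above the pan (contact force between housing and anything else below 0.05 N and height (world z) of housing above 0.041 m and horizontal distance between housing and nest_seat above 0.08 m).
It fails at once if the pan is shoved by more than 40 mm (distance of pan from where it was at the start of the episode above 0.04 m).
It fails at once if another thing on the bench or the side table is moved by more than 30 mm (distance of any of dial_gauge, caliper, tape_roll, punch_3 from where it was at the start of the episode above 0.03 m).
It also fails if it takes over 67 s, if anything falls off the work surface, if the arm or the gripper's body presses on something with over 40 N, if the wrist force passes 120 N, or if a joint passes its speed limit or range.

## Working session

There is one attempt and no reset: what is moved stays moved. The work goes in short steps, Python scripts to look and compute and a shell command to move; the robot and the scene stay as the last step left them, time stands still between calls to the robot, and variables do not carry over. Pictures are saved under pics/ and viewed, at most 10 in all, crops included, and the job is handed in when it is done.

```bash
mkdir -p pics; ls
python3 - <<'E'
from rig import *
import cv2,json
o=get_obs();print(o)
for n in("scene","top"):
    cv2.imwrite(f"pics/{n}0.png",cv2.cvtColor(cv2.resize(snapshot(n),(800,600),interpolation=cv2.INTER_CUBIC),cv2.COLOR_RGB2BGR))
    print(n,camera_info(n))
print(camera_info("wrist"))
E
```

```text
pics
{'time_s': 0.0, 'joints': array([1.12219107e+00, 4.87535831e-02, 9.75667308e-02, 1.62200244e+00,
       1.65757340e-06, 1.44302029e+00]), 'qd': array([-0.00077121, -0.00032465,  0.0005926 ,  0.00104448,  0.00023498,
        0.0002038 ]), 'joint_efforts': array([-5.05379103e-05, -3.38782990e+01,  3.20015037e+01,  2.03496561e-02,
       -2.64239961e-04, -4.24697760e-06]), 'tool_pos': array([0.16528802, 0.49764627, 0.2301001 ]), 'ee_rot': array([ 1.59727391e-01,  9.87160437e-01, -1.14690313e-03, -3.40856267e-04]), 'ft_force': array([-0.51302185, -0.19520097,  0.95879409]), 'torque': array([-0.04688218, -0.00551036,  0.01201663]), 'grip_force': 0.0, 'width': 0.9969320220817156}
scene {'mtx': array([[382.07476059,   0.        , 249.55262916],
       [  0.        , 382.07476059, 191.54907115],
       [  0.        ,   0.        ,   1.        ]]), 'R': array([[ 0.69239384, -0.72115147, -0.02305077],
       [-0.41292776, -0.36985831, -0.83228331],
       [ 0.59167681,  0.58578613, -0.55387107]]), 't': array([-0.32512386,  0.2725617 ,  1.14547006])}
top {'mtx': array([[401.0671765 ,   0.        , 249.46697368],
       [  0.        , 401.0671765 , 194.50488332],
       [  0.        ,   0.        ,   1.        ]]), 'R': array([[-0.00139444, -0.99957697,  0.02905047],
       [-0.9909934 , -0.00250866, -0.13388723],
       [ 0.13390347, -0.02897553, -0.99057068]]), 't': array([-0.04149681,  0.46147145,  1.36276327])}
{'mtx': array([[327.31422392,   0.        , 253.1786185 ],
       [  0.        , 327.31422392, 189.89446951],
       [  0.        ,   0.        ,   1.        ]]), 'T_tool_cam': array([[ 5.88453018e-04, -9.49998617e-01, -3.12253554e-01,
         7.93095991e-02],
       [ 9.99999232e-01,  8.99634318e-04, -8.52508441e-04,
        -1.55279145e-05],
       [ 1.09079585e-03, -3.12252813e-01,  9.49998416e-01,
        -1.42773074e-01],
       [ 0.00000000e+00,  0.00000000e+00,  0.00000000e+00,
         1.00000000e+00]])}
```

View pics/scene0.png

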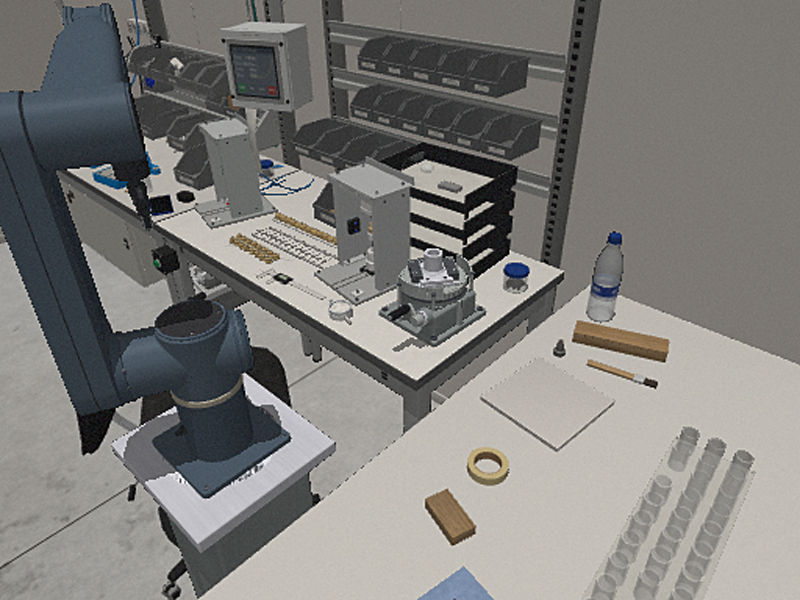

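View pics/top0.png

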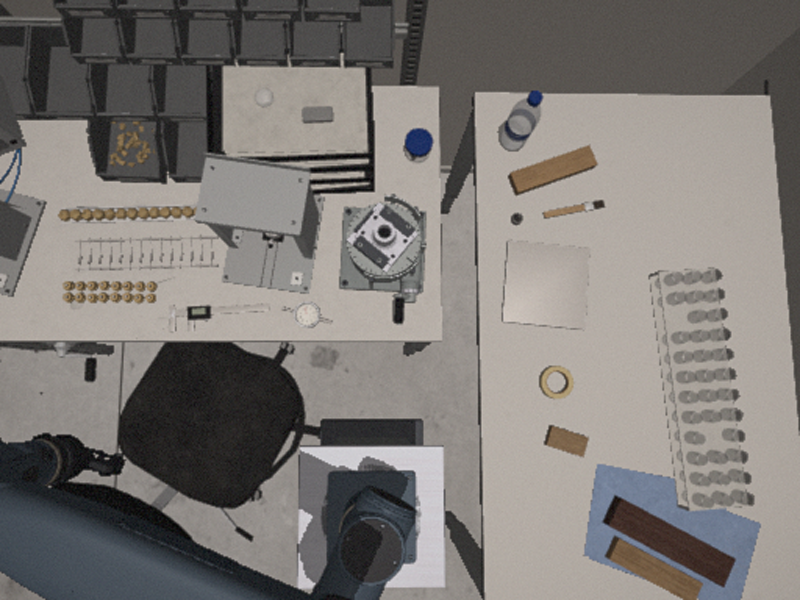

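The scene view shows the rotary table at about (432,290) and the pan at (547,402). In the top view the platter is at about (385,240), the handle at (399,309), the pan at (546,286), the tape at (556,381) and the punch at (516,218). I'll enlarge the table in the top view and localise it.

```bash
cat > h.py <<'E'
import numpy as np,cv2
from rig import *
from scipy.spatial.transform import Rotation as Ro
def cam(n):
    c=camera_info(n)
    if n!="wrist": return c["mtx"],c["R"],c["t"]
    o=get_obs();T=np.eye(4);T[:3,:3]=Ro.from_quat(o["ee_rot"]).as_matrix();T[:3,3]=o["tool_pos"]
    M=np.linalg.inv(T@c["T_tool_cam"]);return c["mtx"],M[:3,:3],M[:3,3]
def ray(c,u,v,z):
    K,R,t=c;d=R.T@np.linalg.inv(K)@[u,v,1];C=-R.T@t;return C+d*(z-C[2])/d[2]
def proj(c,X):
    K,R,t=c;p=K@(R@np.array(X)+t);return p[:2]/p[2]
def crop(n,f,x0,y0,w,h,s):
    c=cam(n);I=snapshot(n)[y0:y0+h,x0:x0+w]
    cv2.imwrite("pics/"+f,cv2.cvtColor(cv2.resize(I,None,fx=s,fy=s,interpolation=cv2.INTER_CUBIC),cv2.COLOR_RGB2BGR));return c
E
python3 - <<'E'
from h import *
c=crop("top","top1.png",205,110,90,110,5.4)
k=.64
for n,u,v,z in [("pan",507,241,.011),("pan",590,248,.011),("pan",586,330,.011),("pan",502,322,.011),("tape",556,381,.019),("punch",516.5,217,.038),("boss",384,233,.177),("handle",399,309,.075)]:
    print(n,ray(c,u*k,v*k,z).round(3))
E
```

```text
pan [ 0.611 -0.312  0.011]
pan [ 0.596 -0.504  0.011]
pan [ 0.406 -0.487  0.011]
pan [ 0.424 -0.296  0.011]
tape [ 0.291 -0.411  0.019]
punch [ 0.661 -0.329  0.038]
boss [ 0.586 -0.025  0.177]
handle [ 0.445 -0.06   0.075]
```

View pics/top1.png

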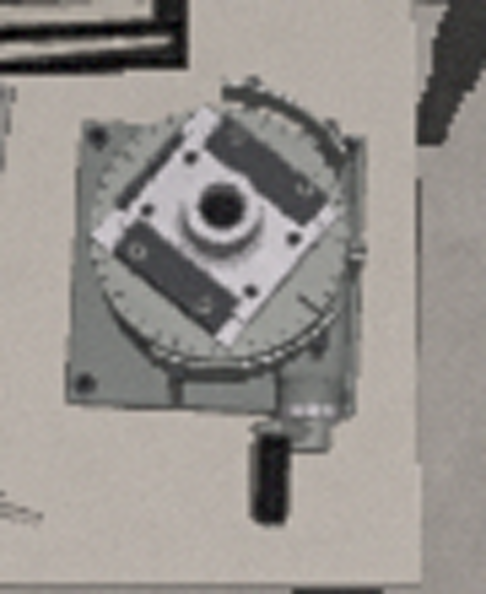

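The crop shows the boss bore at (222,206), the foot corners near (85,122), (68,402) and (352,415), and the handle from (272,435) to (270,520), left of the shaft at about (310,400). The wide line is at (312,305).

Run:
```python
from h import *
c=cam("top");P=lambda x,y,z:ray(c,205+x/5.4,110+y/5.4,z)
for n,x,y,z in [("boss",222,206,.177),("cFL",68,402,.015),("cBL",85,122,.015),("cFR",352,415,.015),("h0",272,433,.1),("h1",270,522,.1),("h0",272,433,.075),("h1",270,522,.075),("line",312,305,.113),("nFl",93,233,.131),("nFr",228,345,.131),("nBr",345,210,.131)]:print(n,P(x,y,z).round(4))
f,b,r=P(68,402,.015),P(85,122,.015),P(352,415,.015)
print("yaw",np.arctan2(*(b-f)[1::-1]),np.arctan2((r-f)[0],-(r-f)[1]), (b+r)/2,np.linalg.norm(b-f),np.linalg.norm(r-f))
```

```text
boss [ 0.5896 -0.0266  0.177 ]
cFL [0.4992 0.0705 0.015 ]
cBL [0.6875 0.061  0.015 ]
cFR [ 0.4912 -0.115   0.015 ]
h0 [ 0.4667 -0.0588  0.1   ]
h1 [ 0.4119 -0.0574  0.1   ]
h0 [ 0.4704 -0.0599  0.075 ]
h1 [ 0.4145 -0.0585  0.075 ]
line [ 0.5441 -0.083   0.113 ]
nFl [0.5841 0.0505 0.131 ]
nFr [ 0.5156 -0.0311  0.131 ]
nBr [ 0.5993 -0.1023  0.131 ]
yaw -0.05056790915374628 -0.043113658389615894 [ 0.58936496 -0.02698903  0.015     ] 0.1885371325670323 0.18571292327359423
```

```bash
python3 -m creep '[[[195,-558,20],[0,0,0.274]],[[195,-558,20],[0,0,0.274]],[[195,-558,20],[0,0,0.274]],[[195,-558,20],[0,0,0.274]],[[195,-558,20],[0,0,0.274]],[[195,-558,20],[0,0,0.274]],[[195,-558,20],[0,0,0.274]],[[195,-558,20],[0,0,0.274]],[[195,-558,20],[0,0,0.274]],[[195,-558,20],[0,0,0.274]],[[195,-558,20],[0,0,0.274]],[[195,-558,20],[0,0,0.274]],[[195,-558,20],[0,0,0.274]],[[195,-558,20],[0,0,0.274]],[[195,-558,20],[0,0,0.274]],[[195,-558,20],[0,0,0.274]]]' 0
python3 - <<'E'
from h import *
c=crop("wrist","w1.png",0,0,512,384,1.5625)
a=-.047;R=np.array([[np.cos(a),-np.sin(a),0],[np.sin(a),np.cos(a),0],[0,0,1]])
for n,p in [("axis",[-.1535,-.062,.075]),("handle",[-.1535,-.062+.035*np.sin(.75),.075+.035*np.cos(.75)]),("boss",[0,0,.177]),("pointer",[0,-.085,.086])]:
    X=R@p+[.5895,-.027,0];print(n,X.round(4),(proj(c,X)*1.5625).round())
E
```

```text
time_s: 1.75
tool_pos: [0.3603, -0.0586, 0.2514]
ee_rot: [0.022, 1.0, 0.0, 0.0]
ft_force: [0.7, -0.2, -0.2]
width: 1.0
grip_force: 0.0
axis [ 0.4333 -0.0817  0.075 ] [367. 364.]
handle [ 0.4344 -0.0579  0.1006] [403. 381.]
boss [ 0.5895 -0.027   0.177 ] [467. 676.]
pointer [ 0.5855 -0.1119  0.086 ] [339. 554.]
```

View pics/w1.png

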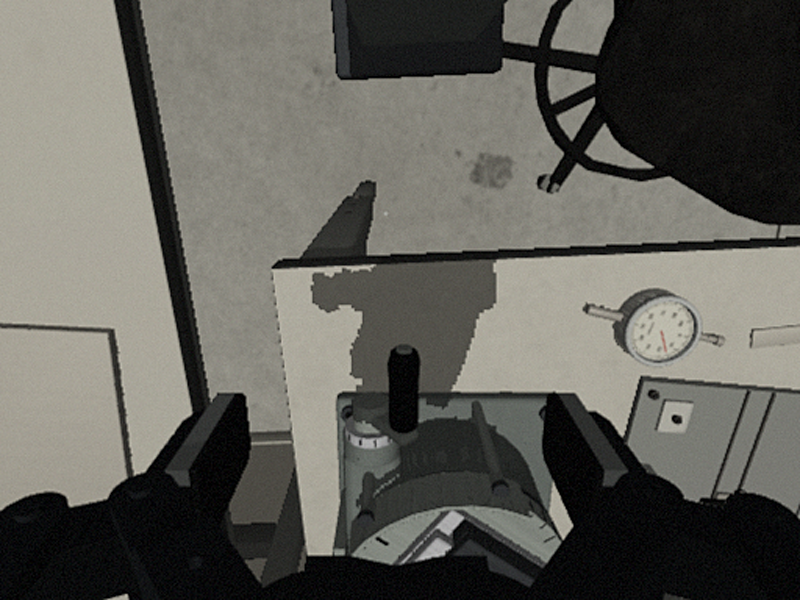

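The handle runs from (403,348) to (403,430), which matches the predicted position sideways and puts it about 4 mm farther ahead. The dial gauge at (660,328) is clear. I'll approach with a backward tilt of 0.3 rad and grip.

```bash
python3 -m creep '[[[27,1,-46],[0,-0.15,0]],[[54,2,-92],[0,-0.3,0]],[[54,2,-92],[0,-0.3,0]],[[62,2,-120],[0,-0.3,0]],[[70,2,-143],[0,-0.3,0]],[[78,2,-168],[0,-0.3,0]],[[78,2,-168],[0,-0.3,0]],[[78,2,-168],[0,-0.3,0]],[[78,2,-168],[0,-0.3,0]]]'
python3 -m creep '[[[0,0,0],[0,0,0]],[[0,0,0],[0,0,0]],[[0,0,0],[0,0,0]],[[0,0,0],[0,0,0]],[[0,0,0],[0,0,0]],[[0,0,0],[0,0,0]],[[0,0,0],[0,0,0]],[[0,0,0],[0,0,0]]]' 255
```

```text
time_s: 2.7
tool_pos: [0.441, -0.0584, 0.0875]
ee_rot: [0.023, 0.988, 0.003, 0.152]
ft_force: [0.1, -0.4, 0.1]
width: 1.005
grip_force: 0.0
time_s: 3.5
tool_pos: [0.4384, -0.0576, 0.0833]
ee_rot: [0.023, 0.989, 0.004, 0.149]
ft_force: [-1.9, 1.6, 3.8]
width: 0.216
grip_force: 58.5
```

```bash
python3 -m creep '[[[-0.2,-5.2,4.0],[0,0,0]],[[-0.5,-11.1,7.0],[0,0,0]],[[-0.8,-17.4,8.9],[0,0,0]],[[-1.1,-24,9.5],[0,0,0]],[[-1.1,-24,9.5],[0,0,0]],[[-1.1,-24,9.5],[0,0,0]]]'
```

```text
time_s: 4.1
tool_pos: [0.4372, -0.0826, 0.0914]
ee_rot: [0.024, 0.989, 0.004, 0.149]
ft_force: [6.0, 0.1, -8.2]
width: 0.21
grip_force: 59.0
```

```bash
python3 -m creep '[[[-0.5,-10.8,-1.7],[0,0,0]],[[-1,-20.6,-6.7],[0,0,0]],[[-1.3,-28.3,-14.4],[0,0,0]],[[-1.6,-33.3,-24.2],[0,0,0]],[[-1.6,-35,-35],[0,0,0]],[[-1.6,-35,-35],[0,0,0]]]'
python3 -m creep '[[[0.1,1.7,-10.8],[0,0,0]],[[0.3,6.7,-20.6],[0,0,0]],[[0.7,14.4,-28.3],[0,0,0]],[[1.1,24.2,-33.3],[0,0,0]],[[1.6,35,-35],[0,0,0]],[[1.6,35,-35],[0,0,0]]]'
```

```text
time_s: 4.7
tool_pos: [0.4358, -0.1146, 0.0564]
ee_rot: [0.023, 0.988, 0.007, 0.15]
ft_force: [2.4, 6.0, -1.0]
width: 0.213
grip_force: 60.1
time_s: 5.3
tool_pos: [0.4371, -0.0804, 0.0217]
ee_rot: [0.022, 0.989, 0.004, 0.149]
ft_force: [4.4, -0.0, -7.1]
width: 0.214
grip_force: 59.7
```

```bash
python3 -m creep '[[[0.5,10.8,1.7],[0,0,0]],[[1,20.6,6.7],[0,0,0]],[[1.3,28.3,14.4],[0,0,0]],[[1.6,33.3,24.2],[0,0,0]],[[1.6,35,35],[0,0,0]],[[1.6,33.3,45.8],[0,0,0]],[[1.3,28.3,55.6],[0,0,0]],[[1,20.6,63.3],[0,0,0]],[[0.5,10.8,68.3],[0,0,0]],[[0,0,70],[0,0,0]]]'
for i in 1 2; do python3 -m creep '[[[-0.5,-10.8,-1.7],[0,0,0]],[[-1,-20.6,-6.7],[0,0,0]],[[-1.3,-28.3,-14.4],[0,0,0]],[[-1.6,-33.3,-24.2],[0,0,0]],[[-1.6,-35,-35],[0,0,0]],[[-1.6,-33.3,-45.8],[0,0,0]],[[-1.3,-28.3,-55.6],[0,0,0]],[[-1,-20.6,-63.3],[0,0,0]],[[-0.5,-10.8,-68.3],[0,0,0]],[[0,0,-70],[0,0,0]],[[0.5,10.8,-68.3],[0,0,0]],[[1,20.6,-63.3],[0,0,0]],[[1.3,28.3,-55.6],[0,0,0]],[[1.6,33.3,-45.8],[0,0,0]],[[1.6,35,-35],[0,0,0]],[[1.6,33.3,-24.2],[0,0,0]],[[1.3,28.3,-14.4],[0,0,0]],[[1,20.6,-6.7],[0,0,0]],[[0.5,10.8,-1.7],[0,0,0]],[[0,0,0],[0,0,0]]]'; done
```

```text
time_s: 6.3
tool_pos: [0.4372, -0.0828, 0.0917]
ee_rot: [0.023, 0.989, 0.004, 0.149]
ft_force: [10.1, 2.2, -16.6]
width: 0.214
grip_force: 58.9
time_s: 8.3
tool_pos: [0.4373, -0.0828, 0.0918]
ee_rot: [0.023, 0.989, 0.004, 0.149]
ft_force: [9.6, 1.8, -16.4]
width: 0.216
grip_force: 59.2
time_s: 10.3
tool_pos: [0.4373, -0.0828, 0.0918]
ee_rot: [0.023, 0.989, 0.004, 0.149]
ft_force: [9.3, 1.9, -16.3]
width: 0.215
grip_force: 59.3
```

```bash
python3 -m creep '[[[-0.5,-10.8,-1.7],[0,0,0]],[[-1,-20.6,-6.7],[0,0,0]],[[-1.3,-28.3,-14.4],[0,0,0]],[[-1.6,-33.3,-24.2],[0,0,0]],[[-1.6,-35,-35],[0,0,0]],[[-1.6,-33.3,-45.8],[0,0,0]],[[-1.3,-28.3,-55.6],[0,0,0]],[[-1,-20.6,-63.3],[0,0,0]],[[-0.5,-10.8,-68.3],[0,0,0]],[[0,0,-70],[0,0,0]],[[0.5,10.8,-68.3],[0,0,0]],[[1,20.6,-63.3],[0,0,0]],[[1.3,28.3,-55.6],[0,0,0]],[[1.6,33.3,-45.8],[0,0,0]],[[1.6,35,-35],[0,0,0]],[[1.6,33.3,-24.2],[0,0,0]],[[1.3,28.3,-14.4],[0,0,0]],[[1,20.6,-6.7],[0,0,0]],[[0.5,10.8,-1.7],[0,0,0]],[[0,0,0],[0,0,0]]]'
python3 -m creep '[[[0,0,0],[0,0,0]],[[0,0,0],[0,0,0]],[[0,0,0],[0,0,0]]]'
python3 - <<'E'
from h import *
crop("top","top2.png",205,110,90,110,5.4)
E
```

```text
time_s: 12.3
tool_pos: [0.4373, -0.0827, 0.0918]
ee_rot: [0.023, 0.989, 0.004, 0.149]
ft_force: [8.0, 1.4, -16.3]
width: 0.212
grip_force: 59.4
time_s: 12.6
tool_pos: [0.4373, -0.0821, 0.0916]
ee_rot: [0.024, 0.989, 0.004, 0.149]
ft_force: [5.9, -0.1, -11.8]
width: 0.214
grip_force: 59.8
```

View pics/top2.png

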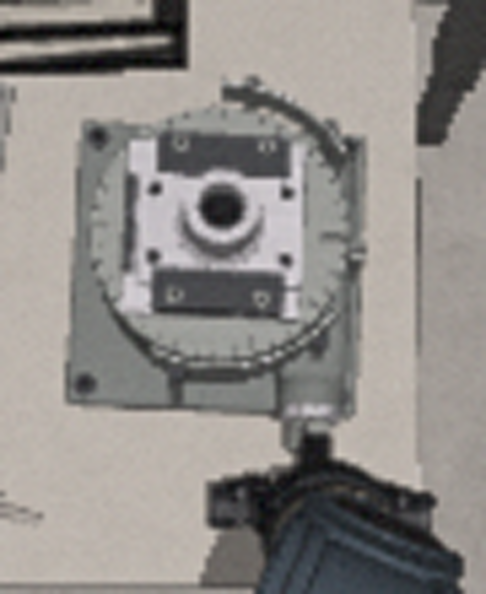

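The wide line now stands at (335,237), level with the pointer at about (358,255). The rails run along the table's y axis with the mouth to the right, so the platter is at the station. Next I release the handle, back off and check clearance to the press.

```bash
python3 -m creep '[[[0,0,0],[0,0,0]],[[0,0,0],[0,0,0]],[[0,0,0],[0,0,0]],[[0,0,0],[0,0,0]],[[0,0,0],[0,0,0]],[[-9,0,29],[0,0,0]],[[-18,0,57],[0,0,0]],[[-27,0,86],[0,0,0]],[[-30,0,120],[0,0.15,0]],[[-30,0,160],[0,0.3,0]],[[-30,0,160],[0,0.3,0]],[[-30,0,160],[0,0.3,0]],[[-30,0,160],[0,0.3,0]]]' 0
python3 - <<'E'
from h import *
from scipy.optimize import least_squares as ls
a,b=cam("top"),cam("scene")
for n,p,q in [("pressFR",(303,228),(382,200)),("pressBR",(313,173),(410,187)),("boss",(384,233),(433,251))]:
    r=ls(lambda X:np.r_[proj(a,X)-np.array(p)*.64,proj(b,X)-np.array(q)*.64],[.6,0,.2]);print(n,r.x.round(3),r.cost)
al=-.047;y=np.array([-np.sin(al),np.cos(al),0]);C=np.array([.5895,-.027,0])
print("line px",[(5.4*(proj(a,C-y*d+[0,0,.113])-[205,110])).round() for d in(0,.06,.08)],"pointer",(5.4*(proj(a,C-y*.095+[0,0,.086])-[205,110])).round())
E
```

```text
time_s: 13.95
tool_pos: [0.4068, -0.0815, 0.252]
ee_rot: [0.023, 1.0, 0.0, -0.001]
ft_force: [-0.9, -0.0, -0.6]
width: 0.998
grip_force: 0.0
pressFR [0.575 0.126 0.267] 1.6001084172520172
pressBR [0.674 0.112 0.274] 1.7099621709041364
boss [ 0.587 -0.027  0.181] 0.5546345581712749
line px [array([221., 232.]), array([318., 237.]), array([350., 239.])] pointer [371. 250.]
```

Predicted and seen line agree: (334,238) against (335,237). The press stands at y ≥ 0.11 m, so it is clear. Next I move over the boss and descend to TCP z = 0.150 m.

```bash
python3 -m creep '[[[46,14,0],[0,0,0]],[[92,28,0],[0,0,0]],[[137,41,0],[0,0,0]],[[182,55,0],[0,0,0]],[[182,55,0],[0,0,0]],[[182,55,-30],[0,0,0]],[[182,55,-55],[0,0,0]],[[182,55,-80],[0,0,0]],[[182,55,-103],[0,0,0]],[[182,55,-103],[0,0,0]],[[182,55,-103],[0,0,0]],[[182,55,-103],[0,0,0]]]'
python3 -m creep '[[[0,0,0],[0,0,0]],[[0,0,0],[0,0,0]],[[0,0,0],[0,0,0]],[[0,0,0],[0,0,0]],[[0,0,0],[0,0,0]],[[0,0,0],[0,0,0]],[[0,0,0],[0,0,0]]]' 255
```

```text
time_s: 15.15
tool_pos: [0.5895, -0.0271, 0.152]
ee_rot: [0.024, 1.0, -0.0, 0.002]
ft_force: [-0.6, 0.8, 0.6]
width: 0.999
grip_force: 0.0
time_s: 15.85
tool_pos: [0.5904, -0.0263, 0.1514]
ee_rot: [0.023, 1.0, 0.001, 0.001]
ft_force: [-0.6, 1.8, 5.7]
width: 0.494
grip_force: 62.3
```

```bash
python3 -m creep '[[[-0.3,-7,0],[0,0,0]],[[-0.7,-14,0],[0,0,0]],[[-1,-21,0],[0,0,0]],[[-1.3,-28,0],[0,0,0]],[[-1.3,-28,0],[0,0,0]]]'
```

```text
time_s: 16.35
tool_pos: [0.5893, -0.0536, 0.1514]
ee_rot: [0.023, 1.0, 0.002, 0.002]
ft_force: [0.3, 3.4, 6.2]
width: 0.494
grip_force: 62.1
```

```bash
python3 -m creep '[[[-0.4,-8,0],[0,0,0]],[[-0.8,-16,0],[0,0,0]],[[-1.1,-24,0],[0,0,0]],[[-1.5,-32,0],[0,0,0]],[[-1.9,-40,0],[0,0,0]],[[-2.3,-48,0],[0,0,0]],[[-2.6,-56,0],[0,0,0]],[[-3,-64,0],[0,0,0]],[[-3.3,-70,0],[0,0,0]],[[-3.3,-70,0],[0,0,0]],[[-3.3,-70,0],[0,0,0]]]'
python3 - <<'E'
from h import *
crop("top","top3.png",205,110,110,110,5.4)
crop("scene","sc3.png",235,140,80,90,6)
E
```

```text
time_s: 17.45
tool_pos: [0.5857, -0.123, 0.151]
ee_rot: [0.023, 1.0, 0.002, 0.001]
ft_force: [-0.1, 3.6, 4.9]
width: 0.494
grip_force: 62.2
```

View pics/sc3.png

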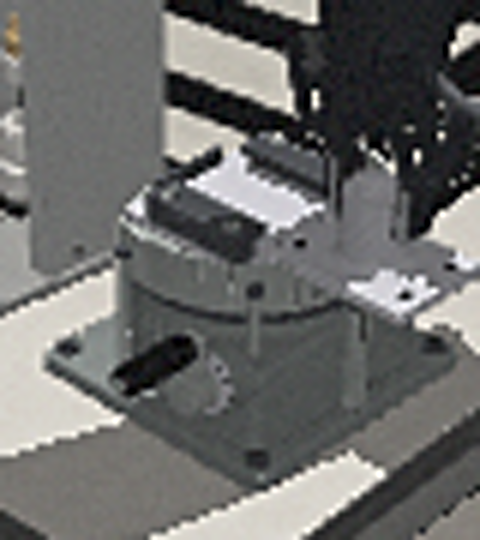

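The scene view shows the housing level and fully out of the lips through the gap, boss at about (370,215), with the nest still aligned. Next I lift it and carry it over the pan.

```bash
python3 -m creep '[[[-0.3,-6,0],[0,0,0]],[[-0.3,-6,12],[0,0,0]],[[-0.3,-6,26],[0,0,0]],[[-0.3,-6,40],[0,0,0]],[[-4,-20,45],[0,0,0]],[[-12,-48,45],[0,0,0]],[[-22,-82,45],[0,0,0]],[[-32,-118,45],[0,0,0]],[[-42,-154,45],[0,0,0]],[[-52,-190,45],[0,0,0]],[[-62,-226,45],[0,0,0]],[[-70,-255,45],[0,0,0]],[[-75,-272,45],[0,0,0]],[[-77,-277,45],[0,0,0]],[[-77,-277,45],[0,0,0]]]'
python3 -m creep '[[[0,0,-20],[0,0,0]],[[0,0,-45],[0,0,0]],[[0,0,-70],[0,0,0]],[[0,0,-95],[0,0,0]],[[0,0,-115],[0,0,0]],[[0,0,-130],[0,0,0]],[[0,0,-140],[0,0,0]],[[0,0,-145],[0,0,0]],[[0,0,-145],[0,0,0]],[[0,0,-145],[0,0,0]]]'
python3 - <<'E'
from h import *
crop("top","top4.png",300,130,110,110,5.4)
E
```

```text
time_s: 19.05
tool_pos: [0.5076, -0.402, 0.1948]
ee_rot: [0.024, 1.0, 0.0, -0.0]
ft_force: [-0.0, 0.1, -3.8]
width: 0.49
grip_force: 61.7
time_s: 20.05
tool_pos: [0.5085, -0.4023, 0.0511]
ee_rot: [0.023, 1.0, -0.001, 0.001]
ft_force: [-0.2, -0.6, -3.6]
width: 0.5
grip_force: 61.8
```

View pics/top4.png

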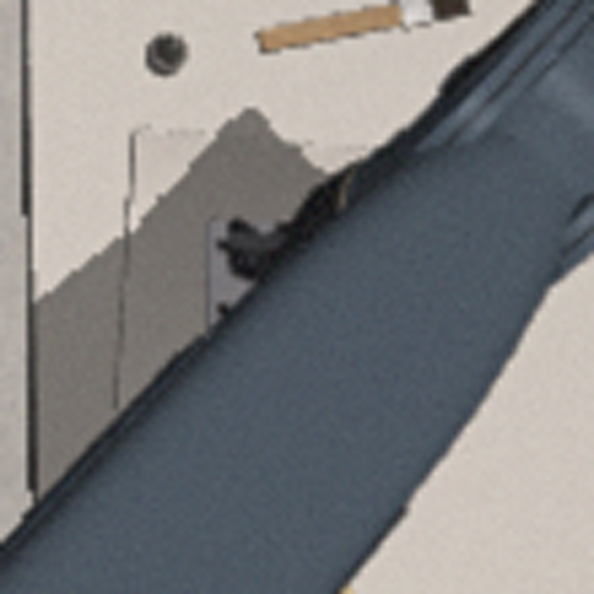

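The arm hides most of the housing, but its flange edge at (212,265) lies well inside the pan outline, whose left edge runs (133,130) to (115,405). The full weight is still on the wrist, so I'll lower slowly to contact.

```bash
python3 -m creep '[[[0,0,-3],[0,0,0]],[[0,0,-6],[0,0,0]],[[0,0,-8],[0,0,0]],[[0,0,-8],[0,0,0]],[[0,0,-8],[0,0,0]]]'
python3 -m creep '[[[0,0,-1],[0,0,0]],[[0,0,-2],[0,0,0]],[[0,0,-2],[0,0,0]],[[0,0,-2],[0,0,0]]]'
```

```text
time_s: 20.6
tool_pos: [0.5078, -0.4019, 0.0418]
ee_rot: [0.023, 1.0, -0.0, -0.0]
ft_force: [-0.6, -0.0, -3.7]
width: 0.495
grip_force: 61.8
time_s: 21.0
tool_pos: [0.5078, -0.402, 0.0416]
ee_rot: [0.023, 1.0, -0.0, 0.0]
ft_force: [-3.5, 1.5, 4.4]
width: 0.491
grip_force: 62.9
```

Contact made: the vertical force rose from -3.7 to +4.4 N at the expected height. I release and retreat straight up.

```bash
python3 -m creep '[[[0,0,0.5],[0,0,0]],[[0,0,0.5],[0,0,0]],[[0,0,0.5],[0,0,0]],[[0,0,0.5],[0,0,0]],[[0,0,0.5],[0,0,0]],[[0,0,0.5],[0,0,0]],[[0,0,20],[0,0,0]],[[0,0,50],[0,0,0]],[[0,0,90],[0,0,0]],[[-20,40,140],[0,0,0]],[[-50,80,160],[0,0,0]],[[-80,120,160],[0,0,0]],[[-100,165,160],[0,0,0]],[[-120,210,160],[0,0,0]],[[-130,250,160],[0,0,0]],[[-130,250,160],[0,0,0]],[[-130,250,160],[0,0,0]]]' 0
python3 - <<'E'
from h import *
c=crop("top","top5.png",205,110,200,150,4)
print(get_obs()["ft_force"],(4*(proj(c,[.508,-.402,.067])-[205,110])).round())
E
```

```text
time_s: 22.7
tool_pos: [0.3778, -0.1509, 0.2003]
ee_rot: [0.022, 1.0, -0.001, 0.001]
ft_force: [0.1, -0.8, 0.2]
width: 0.997
grip_force: 0.0
[ 0.15777925 -0.32044719 -0.66415342] [599. 280.]
```

View pics/top5.png

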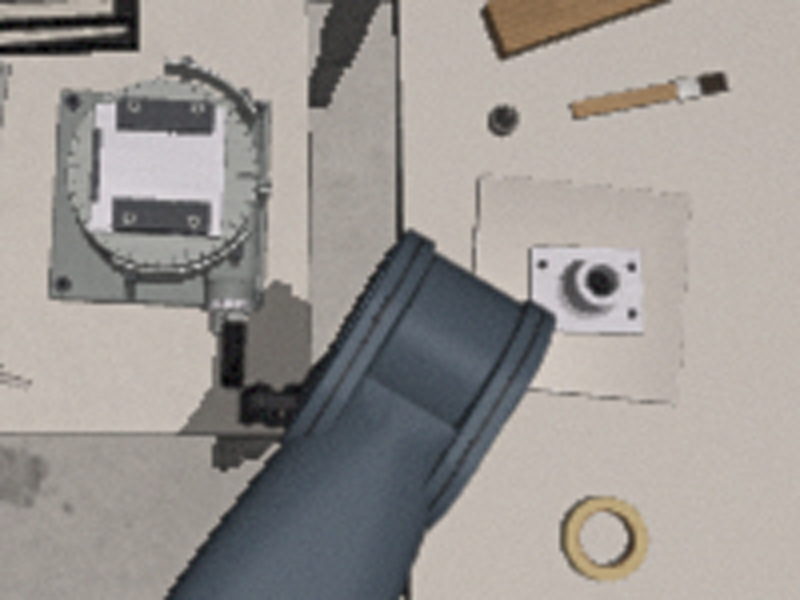

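The housing stands upright in the middle of the pan, bore at (600,281). The platter's mouth still faces the gap, the bystanders are in place and the robot is free.

```bash
python3 -c "from rig import *;print(job_done())"
```

```text
the job is handed in; nothing more can be done
None
```

I cranked the platter to the unload station, slid the housing out through the gap and set it upright near the middle of the pan; I handed the job in at about 23 s, and no verdict was returned.

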